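# Lid on the sample pot, then hold the pump's key switch

### The job

Close the steel sample pot: set its loose lid on the rim, lowered into place rather than dropped, so that it sits seated and level. Then take the key from its wooden stand, work it straight down past the sticky pins of the pump console's keyhole until it is fully home, turn it clockwise (seen from above) a quarter turn to its stop, and finish while still gripping the key and holding it turned: the switch springs back if let go. Leave the wooden block, the jar and the wooden disc where they are.

Things in the scene. Friction and masses are not known exactly. Their poses are not given: they have to be found in the camera images.
- lid: Loose round steel lid, 0.3 kg, lying right way up. Origin: centre of its underside; z up through the knob. From the bottom: black locating disc 104 mm across, 8 mm high; steel flange 132 mm across, 6 mm thick (z 8 to 14 mm); plain black cylindrical knob 26 mm across, 30 mm high (z 14 to 44 mm), to be gripped by its sides.
- pot_rim (a point): Centre of the mouth of the fixed open steel pot, level with its rim, 80 mm above the bench. Pot 124 mm across outside, 112 mm inside; wood samples in it reach 36 mm above the bench. The lid's locating disc drops into the mouth with 4 mm of play all round, its flange rests on the rim: seated, the lid's origin is 8 mm below this point.
- key: Key standing upright in the stand, 40 g, 62 mm high. Origin: centre of its foot, z up; x along the width, y along the thickness. Steel blade 16 (x) by 6 (y) mm, z 0 to 13 mm; round shank 6 mm across to z 34; black flat bow 32 (x) by 8 (y) mm, z 34 to 62 mm, to be gripped across its 8 mm. Same shape when turned half round, so it goes in either way.
- stand: Fixed wooden block 70 (x) by 60 (y) by 45 mm high that holds the key; origin at the centre of its underside. Its slot, open at the top, is 18 (x) by 8 (y) mm and 26 mm deep: the key's foot stands 19 mm above the bench, its bow begins 8 mm above the block.
- console: Fixed white pump console 150 (x) by 110 (y) by 60 mm high, top level and flat; origin at the centre of its underside. A 50 mm square steel plate, flush in the top, carries the keyhole, centred 30 mm from the origin towards the console's -x; a flat round gauge is on the +x half.
- keyhole (a point): Centre of the keyhole in the console's top face, 60 mm above the bench; z up. The slot, 19 mm long (x) and 9 mm wide (y) with a 1.5 mm chamfer, goes through an 8 mm thick fixed plate into the turning plug. The key turns only when its blade is wholly under the plate (foot over 21 mm down); fully home its foot is 24 mm below this point and its bow 10 mm above the plate.
- plug_floor (a point): Centre of the floor of the plug's slot, where the key's foot comes to rest, 24 mm below the keyhole. The plug's slot is 18 by 8 mm. Two sticky pins reach 3 mm into it, one from each wide side, 15 and 18 mm below the keyhole. Pushed straight, the key catches on them at some 10 to 25 N; a wiggle of 2 mm across its thickness with a 0.05 rad twist shoves them aside, and they stay aside.
- plug (a joint): Angle of the lock plug in rad: 0 with its slot in line with the keyhole (start), growing as the key turns clockwise seen from above, stop at 1.571. A spring returns it, 0.025 N m at 0, 0.135 N m at the stop. The blade has play, about 0.2 rad in all with the give of the grip: turn the hand about 1.8 rad to bring the plug to its stop.
- wood_block: Bystander: dark wooden block 45 by 35 by 35 mm; origin at the centre of its underside.
- sample_jar: Bystander: amber glass jar with a blue cap, 70 mm across, 110 mm high; origin at the centre of its underside.
- wood_disc: Bystander: slice of a branch, 84 mm across, 18 mm thick, lying flat; origin at the centre of its underside.

How it is judged:
On the way, in this order (a step that is already met when the one before it is completed fails the run):
1. the lid sits seated and level on the pot (horizontal distance between lid and pot_rim below 0.007 m and z of lid in the frame of pot_rim between -0.013 and -0.0045 m and angle between lid's own z axis and vertical below 0.05 rad), for 0.2 s.
2. with the lid still on, the key is fully home in the keyhole, not yet turned (all of step 1 and horizontal distance between key and keyhole below 0.005 m and z of key in the frame of keyhole below -0.02 m and angle between key's own z axis and vertical below 0.15 rad and value of joint plug below 0.4 rad), for 0.1 s.
At the end, for the whole second after the job is handed in: The lid is on the pot: centred within 7 mm, its flange down on the rim (within 3.5 mm), tilt under 0.05 rad. The key stands in the keyhole, foot at least 20 mm below the console's top, gripped by the fingers with more than 2 N, and the plug is held past 1.3 rad of its 1.57 rad (all of step 1 and horizontal distance between key and keyhole below 0.005 m and z of key in the frame of keyhole below -0.02 m and angle between key's own z axis and vertical below 0.15 rad and value of joint plug above 1.3 rad and contact force between the fingers and key above 2 N); the arm keeps its last pose, push and grip.
It fails at once if the small wooden block is moved by more than 25 mm (distance of wood_block from where it was at the start of the episode above 0.025 m).
It fails at once if the sample jar is moved by more than 25 mm (distance of sample_jar from where it was at the start of the episode above 0.025 m).
It fails at once if the wooden disc is moved by more than 25 mm (distance of wood_disc from where it was at the start of the episode above 0.025 m).
It fails at once if the lid is let go over the pot more than 15 mm above its seat (dropped) (horizontal distance between lid and pot_rim below 0.07 m and z of lid in the frame of pot_rim above 0.007 m and contact force between the fingers and lid below 0.01 N).
It also fails if it takes over 58 s, if anything falls off the work surface, if the arm or the gripper's body presses on something with over 40 N, if the wrist force passes 120 N, or if a joint passes its speed limit or range.

### The arm

A 7-joint arm with a two-finger parallel gripper is mounted at the origin on the work surface. World frame = base frame: x ahead of the robot, y to its left, z up, the work surface at z = 0. Lengths are in m, angles in rad, forces in N, time in s.
With the tool pointing down it reaches from about 0.425 to 0.925 m from the base axis. Payload 6.8 kg.
Tool frame: the origin (TCP) lies between the finger pads; the fingertips stand 22 mm ahead of it and the grasp point (between the pads) lies 3 mm ahead of it; z points along the fingers, y is the line along which they close (so a half turn about z gives the same grasp; the last joint's range is limited). The gripper opens to 85 mm and grips with 20 to 120 N. Pads are 22 mm wide; open, the fingers measure 114 mm over their backs; the gripper's body (76 mm by 85 mm) begins 54 mm behind the grasp point. The pads swing forward as they close: fully open they stand 13 mm farther back than shut.
Start: joints at [-1.38, 0.477, 0.022, 1.555, -0.011, 1.109, -0.083], TCP at [0.199, 0.645, 0.253] pointing down, gripper open.
Joint ranges: [-2.96, 2.96], [-0.34, 2.1], [-1.41, 1.46], [0.24, 2.44], [-1.37, 4.51], [0.17, 1.92], [-2.96, 2.96]. Speed limits (rad/s): [2.39, 2.39, 3.14, 3.14, 3.14, 3.14, 3.14].

### API

Orientations are given as a unit quaternion [w, x, y, z].
In Python, from station import bot gives the robot as it stands.
- The arm moves only by the tool servo_tool, never from a script. Its argument "motion" is a list that holds one entry, the list of rows, each a list of 5 numbers: the opening, from 0 (shut) to 1 (fully open), then the shift along the world's x, y, z each as a share of 0.04 m, from -1 to 1, then the turn about the world's z as a share of 0.12 rad, from -1 to 1. A call has 1 to 20 rows; each row shifts and turns the commanded pose from where the row before left it; what a row does not reach is not made up. A row lasts 1/10 s, in which the tool goes at most 50 mm and 8.59 degrees, less where a joint would pass 70% of its speed; a pose out of reach is approached as far as the arm can. A call with a number of a shift or a turn outside -1 to 1 is refused whole. A call with a gripper value outside its range is refused whole. The fingers move at their own pace and stop on an object; "newtons" is the grip in N (left out, the last holds). Time passes only in rows, so rows that do not move let the fingers close. It gives the time, the measured TCP pose, the force, the opening and the grip force at its end, in the units of the state.
- bot.get_obs(): the state, without advancing time (a new reading comes with each control period).
- bot.read_camera(name): name is "side" or "top" or "wrist"; returns (picture, depth): 480x640x3 uint8, red, green, blue; 480x640 float32, m along the optical axis (not along the pixel's ray), 0 where there is no reading.
- bot.get_calibration(name): a dict with "fovy" (degrees; the focal length in pixels is half the picture's height over the tangent of half this angle, whatever the lens; pixels are square), "cx", "cy" (the principal point, pixels), "view" (4x4, takes a point from world to camera coordinates). Camera axes: x right, y down, z forward; pixel columns grow to the right and rows downward; lengths in m; the calibration is good to about 2 mm. A picture is of the moment at which its call begins: read the wrist's pose just before it. get_calibration takes no time and is no camera call; for the wrist camera it gives the pose at the moment of the call.
- bot.hand_in(): hands the job in; it is judged then, once.
The state is a dict: "t": time; "q": joint angles; "joint_vel": joint speeds; "joint_torque": joint torques, N m; "eef_pos": TCP position; "tool_rot": TCP orientation; "contact_force": force on the tool from outside, world axes, zero at the start; "torque": the same for the moment, N m; "gripper_width": opening from 0.0 (shut) to 1.0 (fully open); "grasp_force": force on a finger pad.
Only numpy, scipy, OpenCV 4.12 (cv2) and the standard library are available. Lean on these libraries where they do the work, as an engineer would, in place of code of your own. Each camera call takes 0.05 s, during which the arm holds its last target. There are 200 camera calls.

## Working session

There is one attempt and no reset: what is moved stays moved. The work goes in short steps, Python scripts to look and compute and a tool call to move; the robot and the scene stay as the last step left them, time stands still between calls to the robot, and variables do not carry over. Pictures are saved under pics/ and viewed, at most 10 in all, crops included, and the job is handed in when it is done.

Besides the shell and the picture viewer there is one more tool, called after "Call:" as a command line: name --argument value ..., lists and objects as JSON in quotes. servo_tool: Moves the arm, as the interface text tells. Shift numbers are shares of 0.04 m and turn numbers shares of 0.12 rad, none past 1 either way. Its arguments: {"type":"object","properties":{"motion":{"type":"array"},"newtons":{"type":"number"}},"required":["motion"]}

```bash
mkdir -p pics; ls
cat > h.py <<'E'
import numpy as np, cv2
from station import bot
def shot(n):
    c=bot.get_calibration(n); p,d=bot.read_camera(n); return p,d,c
def f(c): return 240/np.tan(np.radians(c["fovy"])/2)
def ray(c,u,v):
    V=np.array(c["view"]);R=V[:3,:3];o=-R.T@V[:3,3]
    return o,R.T@np.array([(u-c["cx"])/f(c),(v-c["cy"])/f(c),1.])
def onz(c,u,v,z):
    o,d=ray(c,u,v); return o+d*(z-o[2])/d[2]
def cloud(c,d):
    v,u=np.mgrid[:480,:640]; F=f(c)
    P=np.stack([(u-c["cx"])/F*d,(v-c["cy"])/F*d,d],-1)
    V=np.array(c["view"]); return (P-V[:3,3])@V[:3,:3]
E
python3 - <<'E'
from h import *
import pickle
D={}
for n in ("top","side","wrist"):
    p,d,c=shot(n); D[n]=(p,d,c)
    cv2.imwrite(f"pics/{n}0.png",p[:,:,::-1]); print(n,c["fovy"],-np.array(c["view"])[:3,:3].T@np.array(c["view"])[:3,3])
pickle.dump(D,open("d0.pkl","wb"))
o=bot.get_obs();print(o["t"],o["eef_pos"],o["tool_rot"],o["gripper_width"])
E
```

```text
pics
top 57.74885829937085 [ 0.46391418 -0.01872295  0.97518095]
side 56.582976738434695 [ 0.4939557  -0.73334844  0.72046734]
wrist 66.32372194633221 [0.12855766 0.66498327 0.37331527]
0.15 [0.19859053 0.64470336 0.25257784] [-4.97550472e-05  1.48825499e-01  9.88863237e-01 -6.83027969e-04] 1.0045625558930698
```

View pics/top0.png

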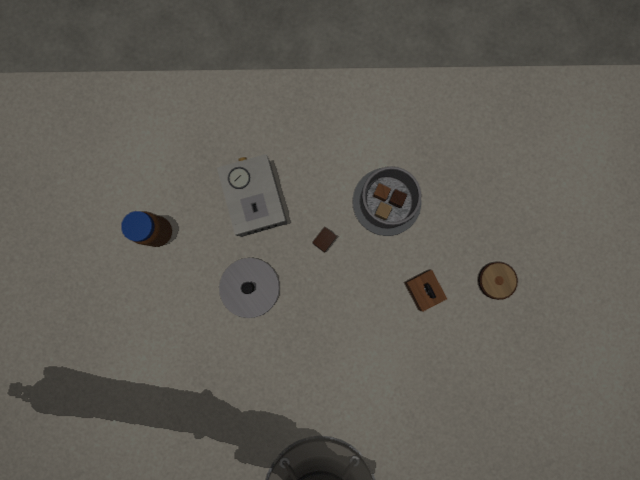

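View pics/side0.png

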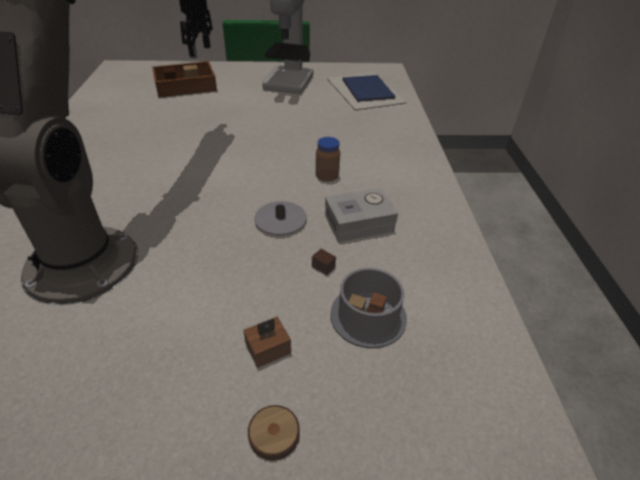

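Run:
```python
from h import *
import pickle
D=pickle.load(open("d0.pkl","rb"))
T=D["top"][2];S=D["side"][2]
for n,u,v,us,vs,z in [("lidknob",249,287,281,211,.04),("pot",391,196,372,284,.08),("keytop",430,289,266,327,.08),("keyhole",255,207,350,206,.06),("gauge",239,178,374,198,.06),("woodblk",325,239,324,257,.035),("disc",498,280,274,428,.018),("jar",138,226,328,144,.11)]:
    o1,d1=ray(T,u,v);o2,d2=ray(S,us,vs)
    s=np.linalg.lstsq(np.c_[d1,-d2],o2-o1,rcond=None)[0]
    a=o1+d1*s[0];b=o2+d2*s[1]
    print(n,onz(T,u,v,z).round(4),((a+b)/2).round(4),np.linalg.norm(a-b).round(4),cloud(T,D["top"][1])[v,u].round(4))
p=D["top"][0]
q=np.clip(p[140:340,200:540].astype(float)*1.8,0,255).astype(np.uint8)
w=cv2.imread("pics/wrist0.png")
a=cv2.resize(q[:,:,::-1],(800,470),interpolation=cv2.INTER_CUBIC)
cv2.imwrite("pics/topc.png",a)
```

```text
lidknob [0.4434 0.1445 0.04  ] [0.4451 0.1458 0.0335] 0.0036 [0.4434 0.1443 0.0415]
pot [ 0.6274 -0.1584  0.08  ] [ 0.6282 -0.1567  0.092 ] 0.0058 [ 0.6354 -0.1652  0.0365]
keytop [ 0.4333 -0.2326  0.08  ] [ 0.4324 -0.2357  0.0671] 0.0009 [ 0.4334 -0.2318  0.0831]
keyhole [0.6122 0.1279 0.06  ] [0.6138 0.1276 0.0624] 0.0039 [0.6161 0.1317 0.0364]
gauge [0.6752 0.1618 0.06  ] [0.677  0.1615 0.0613] 0.0039 [0.6751 0.1616 0.0608]
woodblk [ 0.5437 -0.0193  0.035 ] [ 0.5455 -0.0193  0.0324] 0.0031 [ 0.544  -0.0193  0.0319]
disc [ 0.4481 -0.3979  0.018 ] [ 0.4494 -0.3981  0.0174] 0.0027 [ 0.4481 -0.3973  0.0197]
jar [0.5698 0.3526 0.11  ] [0.5714 0.356  0.1023] 0.0013 [0.5695 0.3517 0.1122]
```

View pics/topc.png

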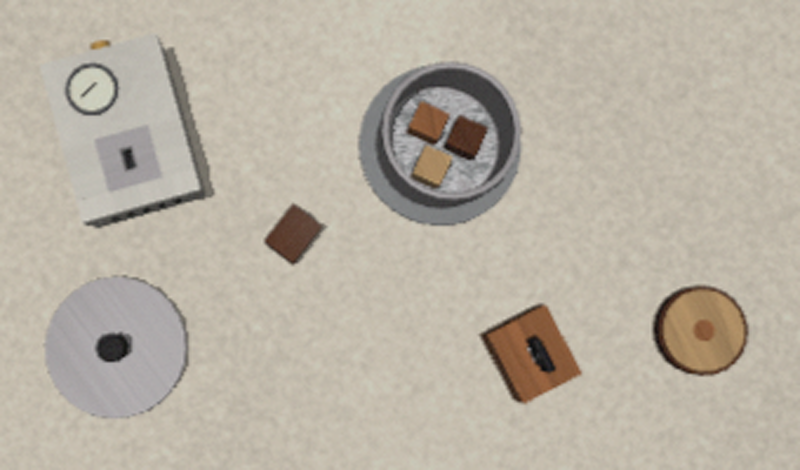

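Call:
servo_tool --motion '[[[1,0.45,-0.89,-0.1,0],[1,0.45,-0.89,-0.1,0],[1,0.45,-0.89,-0.1,0],[1,0.45,-0.89,-0.1,0],[1,0.45,-0.89,-0.1,0],[1,0.45,-0.89,-0.1,0],[1,0.45,-0.89,-0.1,0],[1,0.45,-0.89,-0.1,0],[1,0.45,-0.89,-0.1,0],[1,0.45,-0.89,-0.1,0],[1,0.45,-0.89,-0.1,0],[1,0.45,-0.89,-0.1,0],[1,0.45,-0.89,-0.1,0],[1,0.3,-0.5,0,0],[1,0,0,0,0],[1,0,0,0,0]]]'

```text
t: 1.75
eef_pos: [0.4446, 0.1622, 0.2012]
tool_rot: [-0.0, 0.149, 0.989, 0.0]
contact_force: [-0.1, -0.1, -0.3]
gripper_width: 1.001
grasp_force: 0.0
```

Run:
```python
from h import *
import pickle
o=bot.get_obs();print(o["t"],o["eef_pos"],o["tool_rot"],o["q"],o["gripper_width"])
D={}
for n in ("wrist","top"):
    p,d,c=shot(n); D[n]=(p,d,c)
cv2.imwrite("pics/w1.png",np.clip(D["wrist"][0][:,:,::-1]*1.5,0,255).astype(np.uint8))
print(np.array(D["wrist"][2]["view"]).round(4))
pickle.dump(D,open("d1.pkl","wb"))
```

```text
1.75 [0.4446144  0.16224704 0.20122313] [-1.60488038e-04  1.49389460e-01  9.88778419e-01  3.62551871e-05] [-0.6960768   0.2091694   0.24482727  2.09114742 -0.06744512  0.84869266
  0.85914126] 1.0010519080086466
[[ 2.954e-01  9.554e-01 -1.000e-04 -2.849e-01]
 [ 9.162e-01 -2.832e-01  2.834e-01 -3.829e-01]
 [ 2.707e-01 -8.380e-02 -9.590e-01  2.228e-01]
 [ 0.000e+00  0.000e+00  0.000e+00  1.000e+00]]
```

View pics/w1.png

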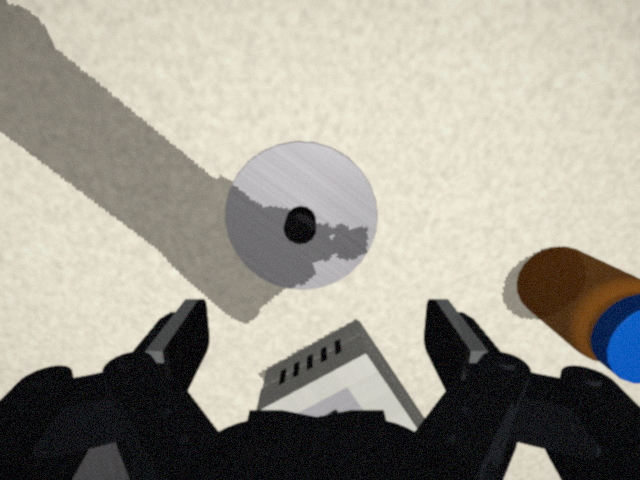

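```bash
cat > fit.py <<'E'
from h import *
def circ(p):  # algebraic circle
    A=np.c_[p[:,:2],np.ones(len(p))]; s=np.linalg.lstsq(A,(p[:,:2]**2).sum(1),rcond=None)[0]
    return s[0]/2,s[1]/2,np.sqrt(s[2]+s[0]**2/4+s[1]**2/4)
def biggest(m):
    cs,_=cv2.findContours(m.astype(np.uint8),cv2.RETR_EXTERNAL,cv2.CHAIN_APPROX_NONE)
    return max(cs,key=cv2.contourArea)[:,0,:]
E
python3 - <<'E'
from fit import *
import pickle
D=pickle.load(open("d1.pkl","rb"))
for n,(x0,x1,y0,y1) in (("wrist",(210,392,130,300)),("top",(205,292,245,330))):
    p,d,c=D[n]; p=cv2.GaussianBlur(p,(3,3),0).astype(int); C=cloud(c,d)
    m=np.zeros((480,640),bool); b=p[:,:,2]-p[:,:,0]; m[y0:y1,x0:x1]=True
    print(n,"b-r lid/bench",b[180,300] if n=="wrist" else b[270,249],np.median(b[y0:y0+8,x0:x0+8]))
    thr=(np.median(b[y0:y0+8,x0:x0+8])+ (b[170:190,280:320].mean() if n=="wrist" else b[262:275,240:260].mean()))/2
    for nm,mask,z in (("flange",m&((b>thr)|(p.sum(2)<60)),.014),("knob",m&(p.sum(2)<60),.029)):
        k=biggest(cv2.morphologyEx(mask.astype(np.uint8),cv2.MORPH_OPEN,np.ones((5,5))) if nm=="flange" else mask)
        P=np.array([onz(c,u,v,z) for u,v in k]); r=circ(P)
        print(nm,cv2.fitEllipse(k)[0],np.round(r,4),np.std(np.hypot(P[:,0]-r[0],P[:,1]-r[1])).round(4))
    q=C[m&(d>0)]; near=np.hypot(q[:,0]-.4434,q[:,1]-.1445)<.08; q=q[near]
    t=q[(q[:,2]>.034)]; fl=q[(q[:,2]>.008)&(q[:,2]<.02)]
    print("depth knob top",t.mean(0).round(4),t[:,2].max().round(4),"flange mid",((fl.max(0)+fl.min(0))/2).round(4),np.median(fl[:,2]).round(4))
E
```

```text
wrist b-r lid/bench -1 -16.0
flange (300.46722412109375, 215.13150024414062) [0.4424 0.1474 0.0651] 0.0003
knob (299.1024475097656, 225.93800354003906) [0.4439 0.1462 0.012 ] 0.0027
depth knob top [0.4417 0.1483 0.0438] 0.0462 flange mid [0.443  0.1478 0.015 ] 0.0143
top b-r lid/bench -1 -14.0
flange (238.94174194335938, 290.9248046875) [0.4321 0.1706 0.0782] 0.0146
knob (232.25209045410156, 294.0036926269531) [0.4336 0.182  0.0387] 0.0165
depth knob top [0.439  0.1227 0.342 ] 0.53 flange mid [0.4422 0.1459 0.0145] 0.0145
```

Call:
servo_tool --motion '[[[1,-0.04,-0.36,-0.8,0],[1,0,0,-0.8,0],[1,0,0,-0.8,0],[1,0,0,-0.8,0],[1,0,0,-0.5,0],[1,0,0,-0.3,0],[1,0,0,0,0],[0,0,0,0,0],[0,0,0,0,0],[0,0,0,0,0],[0,0,0,0,0],[0,0,0,0,0],[0,0,0,0,0]]]' --newtons 50

```text
t: 3.15
eef_pos: [0.4436, 0.1482, 0.0422]
tool_rot: [0.0, 0.149, 0.989, 0.001]
contact_force: [-1.4, -0.4, 8.1]
gripper_width: 0.288
grasp_force: 48.6
```

Call:
servo_tool --motion '[[[0,0,0,0.3,0],[0,0,0,0.8,0],[0,0,0,1,0],[0,0,0,1,0],[0,0.5,-0.8,0.4,0],[0,0.5,-0.8,0,0],[0,0.5,-0.8,0,0],[0,0.5,-0.8,0,0],[0,0.3,-0.4,0,0],[0,0,0,0,0],[0,0,0,0,0]]]'

```text
t: 4.25
eef_pos: [0.5345, 0.0038, 0.1814]
tool_rot: [-0.0, 0.149, 0.989, 0.0]
contact_force: [0.3, -0.1, -2.9]
gripper_width: 0.285
grasp_force: 49.7
```

Run:
```python
from fit import *
import pickle
D=pickle.load(open("d0.pkl","rb"))
p,d,c=D["top"]; p=cv2.GaussianBlur(p,(3,3),0).astype(int); C=cloud(c,d)
b=p[:,:,2]-p[:,:,0]; m=np.zeros((480,640),bool); m[245:330,210:290]=True
k=biggest(cv2.morphologyEx((m&(b>-7)).astype(np.uint8),cv2.MORPH_OPEN,np.ones((5,5))))
P=np.array([onz(c,u,v,.014) for u,v in k]); print("lid top0",np.round(circ(P),4))
# pot rim by depth, top and side
for n in("top","side"):
    _,d,c=D[n];C=cloud(c,d); s=(abs(C[...,2]-.08)<.006)&(np.hypot(C[...,0]-.628,C[...,1]+.158)<.075)&(d>0)
    q=C[s]; r=circ(q); e=np.hypot(q[:,0]-r[0],q[:,1]-r[1]); q=q[abs(e-r[2])<.005]; print(n,"rim depth",len(q),np.round(circ(q),4),np.median(q[:,2]))
    # outer edge of the rim pixels cast on the plane z=.08
    k=biggest(cv2.morphologyEx(s.astype(np.uint8),cv2.MORPH_CLOSE,np.ones((3,3))))
    P=np.array([onz(c,u,v,.08) for u,v in k]); print("  outer contour",np.round(circ(P),4))
    z=C[(np.hypot(C[...,0]-.628,C[...,1]+.158)<.075)&(d>0)][:,2]; print("  max z",np.percentile(z,[90,95,99]).round(4))
# wrist with lid held
p,d,c=shot("wrist"); o=bot.get_obs(); print(o["t"],o["eef_pos"],o["gripper_width"],o["grasp_force"],o["contact_force"])
pickle.dump((p,d,c,o),open("d2.pkl","wb"))
cv2.imwrite("pics/w2.png",np.clip(p[:,:,::-1]*1.5,0,255).astype(np.uint8))
```

```text
lid top0 [0.4422 0.1488 0.0648]
top rim depth 555 [ 0.6296 -0.1585  0.0586] 0.07952399458721482
  outer contour [ 0.6296 -0.1585  0.0609]
  max z [0.0788 0.0803 0.0821]
side rim depth 650 [ 0.6308 -0.1622  0.0587] 0.07909678169516306
  outer contour [ 0.6304 -0.1635  0.0619]
  max z [0.0779 0.0797 0.0812]
4.3 [0.53420738 0.00459466 0.18130947] 0.28557406189821066 49.68871057033539 [-0.1696565   0.16091804 -2.36300466]
```

View pics/w2.png

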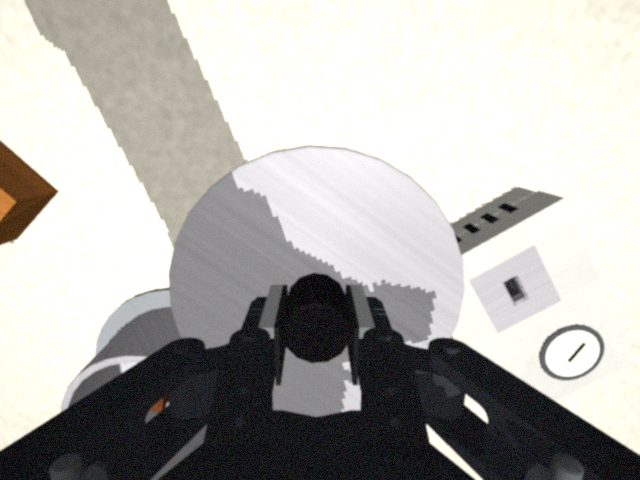

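Run:
```python
from fit import *
import pickle
p,d,c,o=pickle.load(open("d2.pkl","rb")); C=cloud(c,d)
t=np.array(o["eef_pos"])
s=(abs(C[...,2]-.153)<.012)&(np.hypot(C[...,0]-t[0],C[...,1]-t[1])<.085)&(d>0)
q=C[s]; A=np.c_[q[:,:2]-t[:2],np.ones(len(q))]
pl=np.linalg.lstsq(A,q[:,2],rcond=None)[0]; print("plane",pl.round(4))
b=np.zeros((480,640),np.uint8); b[s]=1
k=biggest(cv2.morphologyEx(b,cv2.MORPH_OPEN,np.ones((3,3))))
k=k[k[:,1]<260]
P=np.array([onz(c,u,v,pl[2]) for u,v in k]); r=circ(P); print("wrist lid-tcp",np.round(np.array(r)-[t[0],t[1],0],4))
for n in("top","side"):
    p,d,c=shot(n);C=cloud(c,d)
    s=(abs(C[...,2]-.153)<.008)&(np.hypot(C[...,0]-t[0],C[...,1]-t[1])<.08)&(d>0); q=C[s]
    a=np.arctan2(q[:,1]-t[1],q[:,0]-t[0]); rr=np.hypot(q[:,0]-t[0],q[:,1]-t[1])
    e=[q[(np.abs(a-x)<.05)][rr[np.abs(a-x)<.05].argmax()] for x in np.arange(-3.1,3.1,.1) if (np.abs(a-x)<.05).sum()>3]
    e=np.array(e); e=e[np.hypot(e[:,0]-t[0],e[:,1]-t[1])>.058]; r=circ(e); print(n,len(e),"lid-tcp",np.round(np.array(r)-[t[0],t[1],0],4))
print(bot.get_obs()["eef_pos"])
```

```text
plane [-0.0019 -0.001   0.1535]
wrist lid-tcp [-0.0015 -0.0016  0.0647]Traceback (most recent call last):
  File "<stdin>", line 17, in <module>
IndexError: too many indices for array: array is 1-dimensional, but 2 were indexed
```

Call:
servo_tool --motion '[[[0,0.48,-0.81,0,0],[0,0.48,-0.81,0,0],[0,0.48,-0.81,0,0],[0,0.48,-0.81,0,0],[0,0.4,-0.7,-0.2,0],[0,0.1,-0.1,-0.5,0],[0,0,0,-0.4,0],[0,0,0,0,0],[0,0,0,0,0],[0,0,0,0,0]]]'

```text
t: 5.35
eef_pos: [0.6323, -0.1565, 0.1382]
tool_rot: [0.001, 0.148, 0.989, 0.0]
contact_force: [-0.4, 0.2, -3.6]
gripper_width: 0.283
grasp_force: 49.7
```

Run:
```python
from fit import *
import pickle
o=bot.get_obs(); t=np.array(o["eef_pos"]); print(o["t"],t,o["contact_force"])
D={n:shot(n) for n in("side","wrist","top")}; pickle.dump((D,o),open("d3.pkl","wb"))
s=D["side"][0][210:370,290:450]; w=D["wrist"][0]
a=cv2.resize(s,(480,480),interpolation=cv2.INTER_CUBIC); b=cv2.resize(w,(320,240)); b2=cv2.resize(D["top"][0][130:250,310:470],(320,240))
im=np.hstack([a,np.vstack([b,b2])]); cv2.imwrite("pics/c3.png",np.clip(im[:,:,::-1]*1.6,0,255).astype(np.uint8))
```

```text
5.35 [ 0.63227645 -0.15647016  0.13821216] [-0.39251277  0.23704635 -3.57456201]
```

View pics/c3.png

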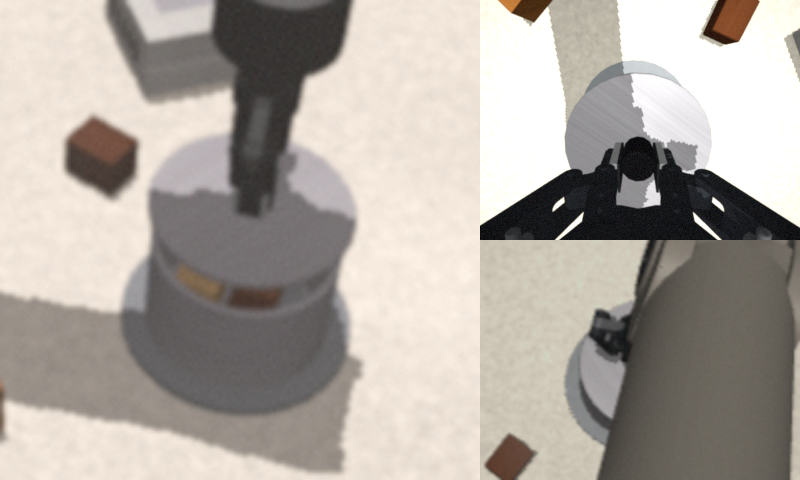

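Run:
```python
from fit import *
import pickle
D,o=pickle.load(open("d3.pkl","rb")); t=np.array(o["eef_pos"]); z=t[2]-.0418+.014; print("flange z",z)
for n in("side","wrist"):
    p,d,c=D[n]; C=cloud(c,d)
    s=(abs(C[...,2]-z)<.006)&(np.hypot(C[...,0]-t[0],C[...,1]-t[1])<.08)&(d>0); q=C[s]
    print(n,"z med",np.median(q[:,2]).round(4))
    k=biggest(cv2.morphologyEx(s.astype(np.uint8),cv2.MORPH_CLOSE,np.ones((3,3))))
    P=np.array([onz(c,u,v,z) for u,v in k])
    for _ in range(6):
        r=circ(P); e=np.hypot(P[:,0]-r[0],P[:,1]-r[1])-r[2]; P=P[(e>-.0025)] if (e>-.0025).sum()>40 else P
    print(n,len(P),"lid",np.round(r,4),"lid-tcp",np.round(np.array(r[:2])-t[:2],4))
# pot in d0: outer edge circle, same treatment
p,d,c=pickle.load(open("d0.pkl","rb"))["side"]; C=cloud(c,d)
for zz in (.08,):
    s=(abs(C[...,2]-zz)<.005)&(np.hypot(C[...,0]-.63,C[...,1]+.16)<.072)&(d>0); q=C[s]
    e=np.hypot(q[:,0]-.6306,q[:,1]+.162); q=q[abs(e-.059)<.004]; r=circ(q); print("side pot rim",np.round(r,4))
    a=np.degrees(np.arctan2(q[:,1]+.16,q[:,0]-.63)); print(np.histogram(a,8,(-180,180))[0])
    for h in (.0,1): print([np.round(np.hypot(q[:,0]-r[0],q[:,1]-r[1])[(a>x)&(a<x+45)].mean(),4) for x in range(-180,180,45)]); break
# wrist sees pot base disc? top view rim again
```

```text
flange z 0.11041216447235343
side z med 0.1097
side 156 lid [ 0.6314 -0.1593  0.0655] lid-tcp [-0.0009 -0.0029]
wrist z med 0.1103
wrist 525 lid [ 0.6308 -0.1576  0.0648] lid-tcp [-0.0015 -0.0011]
side pot rim [ 0.6308 -0.1622  0.0587]
[74 90 92 62 71 77 71 56]
[np.float64(0.0588), np.float64(0.0586), np.float64(0.0587), np.float64(0.0587), np.float64(0.0585), np.float64(0.059), np.float64(0.0585), np.float64(0.0587)]
```

Call:
servo_tool --motion '[[[0,-0.03,-0.05,0,0],[0,0,0,-0.15,0],[0,0,0,-0.15,0],[0,0,0,-0.1,0],[0,0,0,-0.05,0],[0,0,0,-0.05,0],[0,0,0,0,0]]]'

```text
t: 6.2
eef_pos: [0.6306, -0.1597, 0.117]
tool_rot: [-0.0, 0.149, 0.989, -0.0]
contact_force: [0.6, -0.2, -3.0]
gripper_width: 0.285
grasp_force: 49.7
```

Call:
servo_tool --motion '[[[0,0,0,-0.05,0],[0,0,0,-0.03,0],[0,0,0,-0.03,0],[0,0,0,0,0]]]'

```text
t: 6.6
eef_pos: [0.6308, -0.1597, 0.1143]
tool_rot: [0.0, 0.149, 0.989, 0.0]
contact_force: [-4.6, 0.7, 6.8]
gripper_width: 0.286
grasp_force: 50.9
```

Call:
servo_tool --motion '[[[0.4,0,0,0,0],[0.6,0,0,0,0],[0.7,0,0,0,0],[0.7,0,0,0.2,0],[0.7,0,0,0.6,0],[0.7,0,0,0.8,0],[0.7,0,0,0.8,0],[0.7,-0.6,-0.3,0.3,0.9],[0.7,-0.8,-0.3,0,0.9],[0.7,-0.8,-0.3,0,0.9],[0.7,-0.8,-0.3,0,0.9],[0.7,-0.8,-0.3,0,0.9],[0.7,-0.8,-0.3,0,0.9],[0.7,-0.3,0,0,0.9],[0.7,0,0,0,0],[0.7,0,0,0,0]]]'

```text
t: 8.2
eef_pos: [0.4356, -0.2317, 0.2216]
tool_rot: [0.001, -0.225, 0.974, -0.0]
contact_force: [-0.7, 1.0, 0.6]
gripper_width: 0.698
grasp_force: 0.0
```

Run:
```python
from fit import *
import pickle
o=bot.get_obs(); t=np.array(o["eef_pos"]); print(o["t"],t,o["tool_rot"],o["q"],o["contact_force"])
D={n:shot(n) for n in("side","wrist","top")}; pickle.dump((D,o),open("d4.pkl","wb"))
for n,R in(("side",[.6308,-.1622]),("top",[.6296,-.1585])):
    p,d,c=D[n]; C=cloud(c,d)
    s=(abs(C[...,2]-.086)<.007)&(np.hypot(C[...,0]-.631,C[...,1]+.16)<.08)&(d>0); q=C[s]
    pl=np.linalg.lstsq(np.c_[q[:,:2]-[.631,-.16],np.ones(len(q))],q[:,2],rcond=None)[0]
    k=biggest(cv2.morphologyEx(s.astype(np.uint8),cv2.MORPH_CLOSE,np.ones((3,3))))
    P=np.array([onz(c,u,v,.086) for u,v in k])
    for _ in range(6):
        r=circ(P); e=np.hypot(P[:,0]-r[0],P[:,1]-r[1])-r[2]; P=P[e>-.0025]
    print(n,"lid",np.round(r,4),"off pot",np.round(np.array(r[:2])-R,4),"plane",pl.round(4))
cv2.imwrite("pics/w4.png",np.clip(D["wrist"][0][:,:,::-1]*1.6,0,255).astype(np.uint8))
```

```text
8.2 [ 0.43558033 -0.23168891  0.22156882] [ 8.00038975e-04 -2.25273671e-01  9.74295154e-01 -2.93431531e-04] [ 0.13123637  0.21424035  0.26660326  2.03037072 -0.07191761  0.90394463
  2.46170143] [-0.73289152  0.99900837  0.55466584]
side lid [ 0.6302 -0.1618  0.0657] off pot [-0.0006  0.0004] plane [0.0014 0.0027 0.0858]
top lid [ 0.6294 -0.1577  0.0648] off pot [-0.0002  0.0008] plane [-0.0014  0.0008  0.0861]
```

View pics/w4.png

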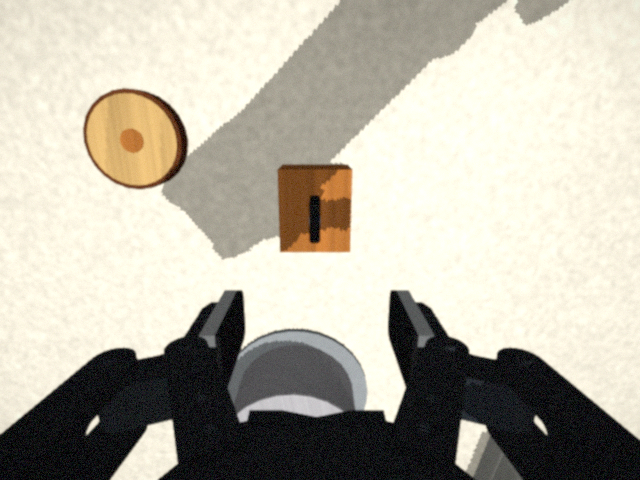

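Run:
```python
from fit import *
import pickle
D,o=pickle.load(open("d4.pkl","rb")); t=np.array(o["eef_pos"])
p,d,c=D["wrist"]; C=cloud(c,d); pi=p.astype(int)
m=np.zeros((480,640),bool); m[185:250,295:335]=True; m&=pi.max(2)<30
k=biggest(m); print("n",m.sum(), "depth z of key px",np.percentile(C[m][:,2],[5,50,95]).round(4))
for z in(.081,):
    P=np.array([onz(c,u,v,z)[:2] for u,v in k]).astype(np.float32)*1000
    r=cv2.minAreaRect(P); b=cv2.boxPoints(r); print("rect mm",np.round(r[0],1),np.round(r[1],1),r[2]);
top=C[m&(C[...,2]>.075)]; print("depth top mean",top.mean(0).round(4),"angle",np.degrees(np.arctan2(*np.linalg.svd((top-top.mean(0))[:,:2],full_matrices=False)[2][0][::-1])))
# triangulate key top centre: wrist vs. top0
D0=pickle.load(open("d0.pkl","rb")); pt,dt,ct=D0["top"]; Ct=cloud(ct,dt)
m0=np.zeros((480,640),bool); m0[275:305,418:442]=True; m0&=pt.astype(int).max(2)<30
k0=biggest(m0); 
u,v=k.mean(0); u0,v0=k0.mean(0); print("px",u,v,u0,v0,"top0 depth z",np.percentile(Ct[m0][:,2],[5,50,95]).round(4))
o1,d1=ray(c,u,v);o2,d2=ray(ct,u0,v0); s=np.linalg.lstsq(np.c_[d1,-d2],o2-o1,rcond=None)[0]; print("tri",(o1+d1*s[0]).round(4),(o2+d2*s[1]).round(4))
t0=Ct[m0&(Ct[...,2]>.072)]; print("top0 key",t0.mean(0).round(4))
# stand top
for n,CC in(("w",C),("t0",Ct)):
    s=(abs(CC[...,2]-.045)<.004)&(np.hypot(CC[...,0]-.434,CC[...,1]+.233)<.055); kk=biggest(cv2.morphologyEx(s.astype(np.uint8),cv2.MORPH_CLOSE,np.ones((5,5))))
    cc=c if n=="w" else ct; P=np.array([onz(cc,u,v,.045)[:2] for u,v in kk]).astype(np.float32)*1000
    r=cv2.minAreaRect(P); print(n,"stand",np.round(r[0],1),np.round(r[1],1),r[2],"z",np.median(CC[s][:,2]).round(4))
# console plate + keyhole, top0
s=(abs(Ct[...,2]-.06)<.006)&(np.hypot(Ct[...,0]-.635,Ct[...,1]-.145)<.12); kk=biggest(cv2.morphologyEx(s.astype(np.uint8),cv2.MORPH_CLOSE,np.ones((7,7))))
P=np.array([onz(ct,u,v,.06)[:2] for u,v in kk]).astype(np.float32)*1000; r=cv2.minAreaRect(P); print("console",np.round(r[0],1),np.round(r[1],1),r[2])
m0=np.zeros((480,640),bool); m0[195:220,243:268]=True; m0&=pt.astype(int).max(2)<45; kk=biggest(m0)
P=np.array([onz(ct,u,v,.06)[:2] for u,v in kk]).astype(np.float32)*1000; r=cv2.minAreaRect(P); print("keyhole",np.round(r[0],1),np.round(r[1],1),r[2])
```

```text
n 405 depth z of key px [0.0675 0.0811 0.0823]
rect mm [ 427.9 -237.8] [33.8  7.2] 26.233692169189453
depth top mean [ 0.4284 -0.2375  0.0825] angle 25.712751859311123
px 314.1782178217822 218.7128712871287 429.42424242424244 290.6666666666667 top0 depth z [0.0637 0.0801 0.0833]
tri [ 0.4312 -0.2362  0.0653] [ 0.4294 -0.2348  0.065 ]
top0 key [ 0.4302 -0.2324  0.0803]
w stand [ 430.2 -236.2] [70.1 60.1] 26.12030601501465 z 0.0454
t0 stand [ 430.2 -233.1] [70.5 60.9] 26.065288543701172 z 0.0456
console [641.2 137.9] [150.9 110.4] 15.012550354003906
keyhole [612.1 129.7] [17.2  6.7] 13.650504112243652
```

Call:
servo_tool --motion '[[[0.5,-0.16,-0.12,-0.6,0],[0.5,0,0,-0.9,0],[0.5,0,0,-0.5,0],[0.5,0,0,0,0],[0.5,0,0,0,0]]]'

```text
t: 8.85
eef_pos: [0.429, -0.2364, 0.1411]
tool_rot: [-0.0, -0.227, 0.974, 0.0]
contact_force: [-0.2, -0.8, -0.2]
gripper_width: 0.501
grasp_force: 0.0
```

```bash
cat > key.py <<'E'
from fit import *
def meas(tag):
    o=bot.get_obs(); t=np.array(o["eef_pos"]); p,d,c=shot("wrist"); C=cloud(c,d); pi=p.astype(int)
    q=o["tool_rot"]; th=2*np.arctan2(q[2],q[1])  # tool x angle
    cv2.imwrite(f"pics/{tag}.png",np.clip(p[:,:,::-1]*1.6,0,255).astype(np.uint8))
    print(o["t"],"tcp",t.round(4),"toolx deg",np.degrees(th).round(2)%180,"F",np.round(o["contact_force"],1))
    return o,t,p,d,c,C,pi,th
def loc(P,t,th):  # world mm -> tool frame mm about tcp
    e=np.asarray(P)[:2]-t[:2]*1000; return np.round([e@[np.cos(th),np.sin(th)],e@[-np.sin(th),np.cos(th)]],1)
E
python3 - <<'E'
from key import *
o,t,p,d,c,C,pi,th=meas("w5")
s=(abs(C[...,2]-.045)<.004)&(np.hypot(C[...,0]-.430,C[...,1]+.236)<.055); kk=biggest(cv2.morphologyEx(s.astype(np.uint8),cv2.MORPH_CLOSE,np.ones((5,5))))
P=np.array([onz(c,u,v,.045)[:2] for u,v in kk]).astype(np.float32)*1000; r=cv2.minAreaRect(P); print("stand",np.round(r[0],1),np.round(r[1],1),r[2],loc(r[0],t,th))
# key: dark pixels standing above the block near its centre
u,v=np.mgrid[:640,:480]
m=(C[...,2]>.05)&(C[...,2]<.09)&(np.hypot(C[...,0]-.429,C[...,1]+.237)<.03)&(pi.max(2)<40)
k=biggest(m); print(m.sum(),k.min(0),k.max(0),np.percentile(C[m][:,2],[5,50,95]).round(4))
P=np.array([onz(c,a,b,.081)[:2] for a,b in k]).astype(np.float32)*1000; r=cv2.minAreaRect(P); print("key",np.round(r[0],1),np.round(r[1],1),r[2],loc(r[0],t,th))
E
```

```text
8.85 tcp [ 0.429  -0.2364  0.1411] toolx deg 26.19999999999999 F [-0.2 -0.8 -0.2]
stand [ 429.8 -236.5] [70.4 60.1] 26.132205963134766 [-0.7  0.5]
874 [309 234] [323 300] [0.0628 0.0809 0.0821]
key [ 426.4 -238.4] [37.2  7.3] 25.89222526550293 [3.2 0.7]
```

View pics/w5.png

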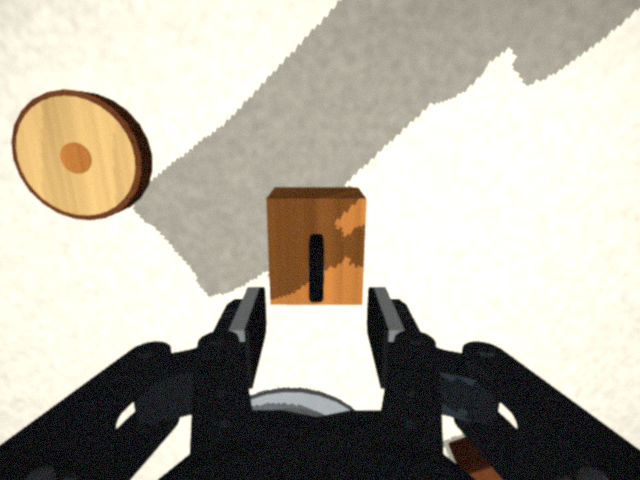

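Call:
servo_tool --motion '[[[0.5,0.01,-0.01,-0.7,0],[0.5,0,0,-0.7,0],[0.5,0,0,-0.35,0],[0.5,0,0,0,0],[0.2,0,0,0,0],[0.2,0,0,0,0],[0,0,0,0,0],[0,0,0,0,0],[0,0,0,0,0],[0,0,0,0,0]]]' --newtons 60

```text
t: 9.9
eef_pos: [0.4297, -0.2373, 0.0722]
tool_rot: [0.001, -0.227, 0.974, -0.001]
contact_force: [-0.6, 0.6, 7.1]
gripper_width: 0.085
grasp_force: 59.6
```

Call:
servo_tool --motion '[[[0,0,0,0.3,0],[0,0,0,0.8,0],[0,0,0,0.9,0],[0,0.3,0.6,0.9,-0.2],[0,0.45,0.92,0.05,-0.2],[0,0.45,0.92,0,-0.2],[0,0.45,0.92,0,-0.2],[0,0.45,0.92,0,-0.2],[0,0.45,0.92,0,-0.2],[0,0.45,0.92,0,-0.2],[0,0.45,0.92,0,-0.2],[0,0.45,0.92,0,-0.03],[0,0.45,0.92,0,0],[0,0.2,0.25,0,0],[0,0,0,0,0],[0,0,0,0,0],[0,0,0,0,0]]]' --newtons 90

```text
t: 11.6
eef_pos: [0.6101, 0.1258, 0.1892]
tool_rot: [-0.0, -0.129, 0.992, -0.001]
contact_force: [-1.0, -0.8, -0.6]
gripper_width: 0.08
grasp_force: 88.9
```

Run:
```python
from key import *
import pickle
o,t,p,d,c,C,pi,th=meas("w6"); print(o["q"][6],o["gripper_width"],o["grasp_force"])
pickle.dump((p,d,c,o),open("d6.pkl","wb"))
```

```text
11.6 tcp [0.6101 0.1258 0.1892] toolx deg 14.819999999999993 F [-1.  -0.8 -0.6]
1.6056886897551887 0.08001533817089716 88.91227126121521
```

View pics/w6.png

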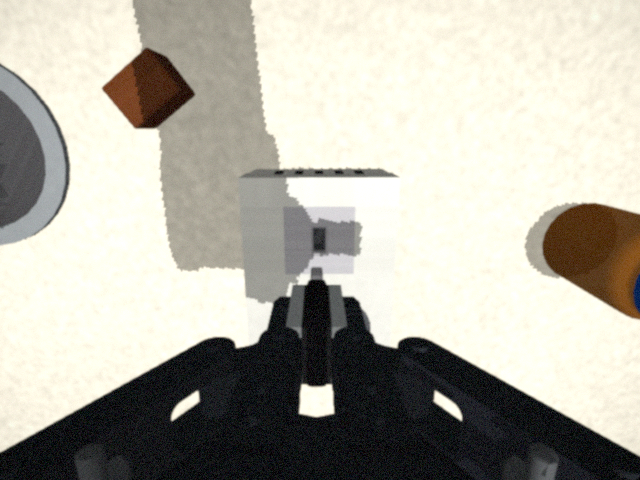

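Run:
```python
from key import *
import pickle
p,d,c,o=pickle.load(open("d6.pkl","rb")); t=np.array(o["eef_pos"]); q=o["tool_rot"]; th=2*np.arctan2(q[2],q[1]); C=cloud(c,d); pi=p.astype(int)
sub=pi[225:300:3,300:340:2].max(2); print("\n".join(" ".join("%3d"%x for x in r) for r in sub))
m=np.zeros((480,640),bool); m[222:258,303:336]=True
for thr in(20,28,36):
    mm=m&(pi.max(2)<thr)
    if mm.sum()<20: print(thr,mm.sum()); continue
    k=biggest(mm); P=np.array([onz(c,a,b,.06)[:2] for a,b in k]).astype(np.float32)*1000; r=cv2.minAreaRect(P)
    print(thr,mm.sum(),"hole",np.round(r[0],1),np.round(r[1],1),r[2],"tool",loc(r[0],t,th))
# console top outline
s=(abs(C[...,2]-.06)<.006)&(np.hypot(C[...,0]-.62,C[...,1]-.13)<.12); rows=np.where(s.any(1))[0]
e=np.degrees(th)%180
def xy(P): return np.array([loc(x*1000,t,th) for x in P])
Q=C[s]; L=(Q[:,:2]-t[:2])@np.array([[np.cos(th),-np.sin(th)],[np.sin(th),np.cos(th)]])*1000
print("console in tool x max",np.percentile(L[:,0],99.8),"y range",np.percentile(L[L[:,0]>10][:,1],[.2,99.8]),"z",np.median(Q[:,2]))
# blade points by depth, tool frame
L=(C[...,:2]-t[:2])@np.array([[np.cos(th),-np.sin(th)],[np.sin(th),np.cos(th)]])*1000; h=(C[...,2]-t[2])*1000
b=(abs(L).max(2)<22)&(h<-25)&(h>-70)
v,u=np.where(b); print(len(v)); 
for a in np.unique(v): 
    w=v==a; print(a,u[w].min(),u[w].max(),L[a,u[w]].mean(0).round(1),h[a,u[w]].mean().round(1))
```

```text
80  82  82  76  82  79  79  79  78  82  81  77  79  81  80  78  84  80  80  81
 83  82  81  83  87  82  65  44  46  41  53  52  50  73  80  81  82  82  83  80
 78  82  83  83  79  78  63  35  32  38  36  29  43  68  77  81  77  79  82  78
 82  79  82  80  78  76  63  34  30  35  43  36  39  68  76  78  79  79  80  79
 83  82  83  80  82  75  63  40  34  39  30  33  33  68  77  82  79  83  79  81
 80  80  80  80  78  79  60  39  33  35  42  29  38  71  79  81  82  82  82  84
 83  80  83  83  82  80  64  33  30  31  34  27  41  69  81  85  79  83  83  83
 84  85  83  82  82  84  65  32  23  22  24  29  37  73  80  81  82  82  82  83
 82  82  77  81  79  75  65  40  36  34  31  34  40  71  78  81  79  80  82  81
 85  83  80  82  82  84  69  75  73  73  63  58  63  75  86  89  86  83  80  84
 78  82  84  81  82  80  77 112 123 121  91  93 112 110 119 133 130 127 124 114
 83  84  83  82  81  87 103 132 137 135 135 135 136 135 135 135 136 135 135 136
 81  81  81  83  89 130 136 136 133 134 137 135 134 136 134 135 134 135 136 134
 85  84  82  82 108 135 136 137 135 137 135 135 137 134 134 1
[... 813 characters left out ...]
1  62
 60  56  31  20   6   3  11   0  12  16  13  11  15   9  26  56  54  57  58  60
20 4
28 40 hole [615.5 128.4] [5.2 5.7] 14.843645095825195 tool [-5.9 -1.1]
36 141 hole [611.6 127.3] [14.9  7.1] 14.731889724731445 tool [-1.8 -1.1]
console in tool x max 41.87341856905022 y range [-55.85600332  53.61748221] z 0.0603373319596433
148
267 314 319 [7.  0.7] -51.2
268 312 321 [6.9 0.7] -50.2
269 311 322 [6.8 0.7] -49.1
270 311 322 [6.7 0.7] -48.0
271 311 322 [6.7 0.7] -46.7
272 311 322 [6.8 0.7] -45.2
273 311 322 [6.7 0.7] -44.0
274 311 322 [6.8 0.7] -42.6
275 311 322 [6.6 0.7] -41.7
276 311 322 [6.6 0.7] -40.6
277 311 322 [6.1 0.7] -40.4
278 311 322 [5.5 0.7] -40.7
279 311 322 [5.2 0.7] -40.3
```

Run:
```python
from key import *
import pickle
p,d,c,o=pickle.load(open("d6.pkl","rb")); t=np.array(o["eef_pos"]); q=o["tool_rot"]; th=2*np.arctan2(q[2],q[1]); C=cloud(c,d); pi=cv2.GaussianBlur(p,(3,3),0).astype(int)
g=pi.max(2); m=np.zeros((480,640),bool); m[222:253,306:334]=True
for thr in(45,55,72):
    k=biggest(m&(g<thr)); P=np.array([onz(c,a,b,.06)[:2] for a,b in k]).astype(np.float32)*1000; r=cv2.minAreaRect(P)
    print(thr,"hole px",k.min(0),k.max(0),np.round(r[0],1),np.round(r[1],1),r[2],"tool",loc(r[0],t,th))
for a,b in((319.5,226),(319.5,252)): print(a,b,loc(onz(c,a,b,.06)*1000,t,th))
print("col profile",g[235:246,306:334].mean(0).round(0)); print("row profile",g[222:256,316:323].mean(1).round(0))
b=biggest((pi[:,:,2]-pi[:,:,0]>3)&(np.hypot(C[...,0]-.61,C[...,1]-.128)<.05)); 
# plate edges
bb=(pi[:,:,2]-pi[:,:,0]); print("plate row225 b-r",bb[200:215,330:345].mean(1).round(0), bb[214:222,276:292].mean(0).round(0), bb[214:222,346:362].mean(0).round(0), bb[262:280,332:345].mean(1).round(0))
```

```text
45 hole px [314 229] [324 250] [612.  127.4] [15.6  7.2] 14.841041564941406 tool [-2.2 -1.1]
55 hole px [313 228] [325 251] [612.  127.4] [17.1  8.5] 14.687782287597656 tool [-2.2 -1.1]
72 hole px [311 226] [326 252] [611.7 127. ] [19.3 10.8] 14.844581604003906 tool [-1.9 -0.8]
319.5 226 [ 7.8 -1.4]
319.5 252 [-11.5  -1.5]
col profile [81. 81. 81. 81. 78. 71. 61. 48. 38. 33. 32. 32. 33. 32. 31. 29. 29. 33.
 42. 55. 68. 75. 79. 81. 81. 81. 80. 81.]
row profile [ 89.  84.  80.  78.  72.  61.  49.  38.  33.  34.  35.  36.  36.  35.
  34.  34.  33.  33.  33.  32.  31.  29.  25.  24.  24.  24.  26.  34.
  44.  55.  70.  85.  98. 109.]
plate row225 b-r [-7. -7. -7. -7. -7. -6. -4. -2. -0.  0.  0.  0.  0.  1.  0.] [-5. -5. -5. -5. -5. -5. -4. -3. -2. -0.  0.  0.  0.  1.  1.  0.] [ 0. -0.  0.  0.  0.  0.  0. -1. -2. -5. -6. -7. -7. -7. -7. -7.] [ 0.  0.  0.  1.  1.  1.  0.  0.  0.  0. -1. -3. -5. -6. -7. -7. -7. -7.]
```

Call:
servo_tool --motion '[[[0,0.01,0.05,-0.5,0],[0,0,0,-0.7,0],[0,0,0,-0.4,0],[0,0,0,0,0],[0,0,0,0,0]]]'

```text
t: 12.15
eef_pos: [0.6113, 0.1297, 0.1253]
tool_rot: [-0.0, -0.13, 0.992, -0.0]
contact_force: [1.0, -0.9, -0.6]
gripper_width: 0.075
grasp_force: 88.9
```

Run:
```python
from key import *
import pickle
o,t,p,d,c,C,pi,th=meas("w7"); pickle.dump((p,d,c,o),open("d7.pkl","wb"))
L=(C[...,:2]-t[:2])@np.array([[np.cos(th),-np.sin(th)],[np.sin(th),np.cos(th)]])*1000; h=(C[...,2]-t[2])*1000
b=(abs(L).max(2)<22)&(h<-25)&(h>-57)
v,u=np.where(b)
for a in np.unique(v)[:12]: 
    w=v==a; print(a,u[w].min(),u[w].max(),L[a,u[w]].mean(0).round(1),h[a,u[w]].mean().round(1))
x=np.clip(p[215:305,260:380,::-1]*2.2,0,255).astype(np.uint8); cv2.imwrite("pics/w7c.png",cv2.resize(x,(800,600),interpolation=cv2.INTER_CUBIC))
```

```text
12.15 tcp [0.6113 0.1297 0.1253] toolx deg 14.930000000000007 F [ 1.  -0.9 -0.6]
267 314 320 [6.9 0.4] -51.4
268 312 321 [6.8 0.6] -50.3
269 311 322 [6.8 0.6] -49.0
270 311 322 [6.6 0.6] -48.0
271 311 322 [6.8 0.6] -46.4
272 311 322 [6.7 0.6] -45.2
273 311 322 [6.7 0.6] -44.0
274 311 322 [6.7 0.6] -42.6
275 311 322 [6.7 0.6] -41.6
276 311 322 [6.4 0.6] -40.9
277 311 322 [6.  0.6] -40.7
278 311 322 [5.7 0.6] -40.3
```

View pics/w7c.png

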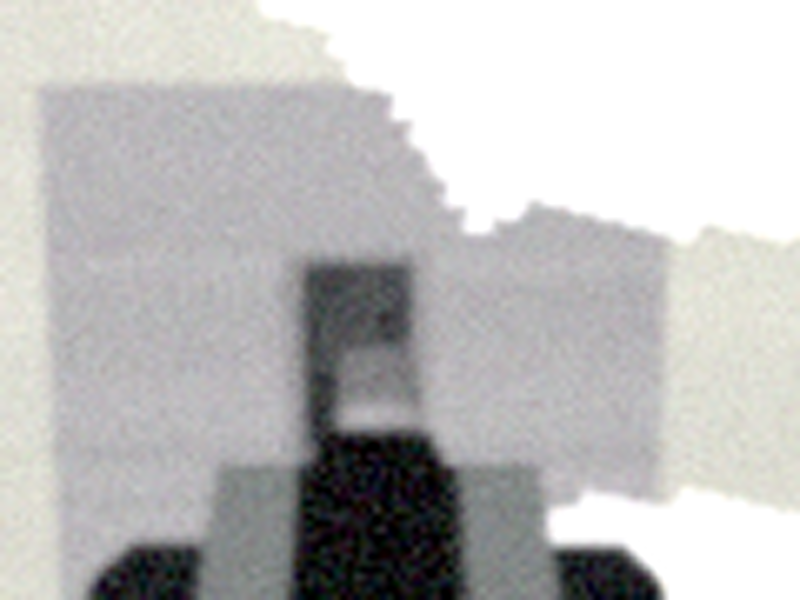

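Run:
```python
from key import *
import pickle
p,d,c,o=pickle.load(open("d7.pkl","rb")); t=np.array(o["eef_pos"]); q=o["tool_rot"]; th=2*np.arctan2(q[2],q[1])
g=cv2.GaussianBlur(p,(3,3),0).max(2).astype(int)
print("cols 300..329",g[257:265,300:330].mean(0).round(0)); print("rows 246..268",g[246:268,309:320].mean(1).round(0))
bb=cv2.GaussianBlur(p,(5,5),0).astype(int); bb=bb[:,:,2]-bb[:,:,0]
print("plate L",bb[235:250,260:272].mean(0).round(0)," R",bb[262:280,350:368].mean(0).round(0)," T",bb[222:236,275:300].mean(1).round(0))
for u,v in((305.5,260),(322,260),(314,254)): print(u,v,loc(onz(c,u,v,.06)*1000,t,th))
```

```text
cols 300..329 [83. 81. 77. 72. 65. 53. 41. 35. 35. 36. 36. 37. 38. 38. 39. 39. 38. 36.
 36. 38. 43. 54. 66. 74. 79. 82. 83. 83. 83. 83.]
rows 246..268 [84. 84. 84. 84. 84. 82. 78. 70. 57. 45. 38. 37. 38. 38. 38. 38. 36. 36.
 38. 39. 43. 49.]
plate L [-5. -5. -5. -5. -4. -3. -2. -1.  0.  1.  1.  1.]  R [ 0.  0.  0.  0.  1.  1.  1.  0. -1. -2. -3. -4. -5. -5. -5. -5. -5. -4.]  T [-5. -5. -5. -5. -4. -3. -1.  0.  0.  1.  1.  1.  1.  1.]
305.5 260 [5.6 6.5]
322 260 [ 5.6 -2.4]
314 254 [9.  1.9]
```

Call:
servo_tool --motion '[[[0,-0.01,-0.045,0,0],[0,0,0,0,0],[0,0,0,0,0],[0,0,0,0,0]]]'

```text
t: 12.6
eef_pos: [0.6109, 0.1286, 0.1253]
tool_rot: [0.0, -0.13, 0.991, 0.0]
contact_force: [0.2, 0.5, -1.5]
gripper_width: 0.074
grasp_force: 88.9
```

Call:
servo_tool --motion '[[[0,0,-0.02,0,0],[0,0,0,-0.1,0],[0,0,0,-0.1,0],[0,0,0,-0.08,0],[0,0,0,-0.08,0],[0,0,0,0,0],[0,0,0,0,0]]]'

```text
t: 13.3
eef_pos: [0.6107, 0.1277, 0.1104]
tool_rot: [-0.0, -0.13, 0.991, -0.0]
contact_force: [-0.6, -0.3, -0.6]
gripper_width: 0.074
grasp_force: 88.9
```

Call:
servo_tool --motion '[[[0,0,0,-0.08,0],[0,0,0,-0.08,0],[0,0,0,-0.08,0],[0,0,0,0,0],[0,0,0,0,0]]]'

```text
t: 13.8
eef_pos: [0.6109, 0.1271, 0.1008]
tool_rot: [0.0, -0.13, 0.991, -0.0]
contact_force: [0.5, -2.0, -0.3]
gripper_width: 0.079
grasp_force: 88.9
```

Call:
servo_tool --motion '[[[0,0.013,-0.048,-0.04,0.42],[0,0,0,-0.04,0],[0,-0.026,0.096,-0.04,-0.84],[0,0,0,-0.04,0],[0,0.026,-0.096,-0.04,0.84],[0,0,0,-0.04,0],[0,-0.026,0.096,-0.04,-0.84],[0,0,0,-0.04,0],[0,0.013,-0.048,0,0.42],[0,0,0,0,0]]]'

```text
t: 14.8
eef_pos: [0.6113, 0.128, 0.0893]
tool_rot: [0.001, -0.13, 0.991, 0.0]
contact_force: [-2.5, 0.1, 10.0]
gripper_width: 0.075
grasp_force: 90.7
```

Call:
servo_tool --motion '[[[0,0,0,-0.04,0],[0,0,0,0,0],[0,0,0,0,0]]]'

```text
t: 15.1
eef_pos: [0.6114, 0.128, 0.0891]
tool_rot: [0.001, -0.13, 0.992, 0.0]
contact_force: [-5.1, -0.7, 20.6]
gripper_width: 0.077
grasp_force: 92.8
```

Run:
```python
from key import *
import pickle
o,t,p,d,c,C,pi,th=meas("w8")
def bow(C,pi,t,th):
    L=(C[...,:2]-t[:2])@np.array([[np.cos(th),-np.sin(th)],[np.sin(th),np.cos(th)]])*1000; h=(C[...,2]-t[2])*1000
    b=(abs(L[...,1])<3)&(abs(L[...,0])<12)&(h<25)&(h>0); return np.percentile(h[b],[10,50,90]).round(2),b.sum()
print("now",bow(C,pi,t,th))
for n in("d6","d7"):
    p,d,c,o=pickle.load(open(n+".pkl","rb")); q=o["tool_rot"]; print(n,bow(cloud(c,d),0,np.array(o["eef_pos"]),2*np.arctan2(q[2],q[1])))
```

```text
15.1 tcp [0.6114 0.128  0.0891] toolx deg 14.889999999999986 F [-5.1 -0.7 20.6]
now (array([8.16, 8.89, 9.93]), np.int64(1075))
d6 (array([8.05, 8.85, 9.84]), np.int64(1071))
d7 (array([8.12, 8.9 , 9.87]), np.int64(1078))
```

Call:
servo_tool --motion '[[[0,0,0,0.02,0],[0,0.002,0.0025,0,-0.6],[0,0.002,0.0025,0,-0.8],[0,0.002,0.0025,0,-0.8],[0,0.002,0.0025,0,-0.8],[0,0.002,0.0025,0,-0.8],[0,0.002,0.0025,0,-0.8],[0,0.002,0.0025,0,-0.8],[0,0.002,0.0025,0,-0.8],[0,0.002,0.0025,0,-0.8],[0,0,0,0,0]]]' --newtons 110

```text
t: 16.25
eef_pos: [0.6124, 0.1296, 0.0893]
tool_rot: [0.001, 0.287, 0.958, 0.001]
contact_force: [-2.1, 1.6, 15.5]
gripper_width: 0.074
grasp_force: 108.5
```

```bash
python3 -c "
from key import *
o=bot.get_obs();print(o['q'],np.round(o['torque'],3),o['eef_pos'])"
```

```text
[-0.57227953  0.61259769  0.36335361  1.8233372  -0.30318201  0.75784352
  0.94108608] [0.186 0.591 0.08 ] [0.61240995 0.12955953 0.08925604]
```

Call:
servo_tool --motion '[[[0,0.002,0.0025,0,-0.8],[0,0.002,0.0025,0,-0.8],[0,0.002,0.0025,0,-0.8],[0,0.002,0.0025,0,-0.8],[0,0.002,0.0025,0,-0.8],[0,0.002,0.0025,0,-0.8],[0,0,0,0,-0.8],[0,0,0,0,-0.8],[0,0,0,0,-0.8],[0,0,0,0,-0.8],[0,0,0,0,0],[0,0,0,0,0]]]'

```text
t: 17.45
eef_pos: [0.6137, 0.1305, 0.0893]
tool_rot: [0.001, 0.696, 0.718, 0.002]
contact_force: [-0.5, 0.9, 12.1]
gripper_width: 0.075
grasp_force: 108.1
```

Run:
```python
from key import *
o,t,p,d,c,C,pi,th=meas("w9"); print(np.round(o["torque"],3),np.degrees(th), o["q"][6],o["grasp_force"])
L=(C[...,:2]-t[:2])@np.array([[np.cos(th),-np.sin(th)],[np.sin(th),np.cos(th)]])*1000; h=(C[...,2]-t[2])*1000
b=(abs(L[...,1])<8)&(abs(L[...,0])<20)&(h<14)&(h>6)&(pi.max(2)<25)
q=L[b]; r=cv2.minAreaRect(q.astype(np.float32)); print("bow in tool",np.round(r[0],1),np.round(r[1],1),r[2],np.percentile(h[b],50))
```

```text
17.45 tcp [0.6137 0.1305 0.0893] toolx deg 91.85 F [-0.5  0.9 12.1]
[ 0.457 -0.001  0.225] 91.85159784994104 0.173428941769933 108.08997631072998
bow in tool [-2.7  1. ] [31.4  9.1] 0.13681486248970032 8.791280747020652
```

```bash
python3 -c "
from station import bot
print(bot.hand_in())"
```

```text
the job is handed in; nothing more can be done
None
```

The job is handed in: the lid is seated level and within about 1 mm of the pot's centre, and the key is fully home, turned 1.8 rad clockwise against its stop and still gripped at about 108 N (the verdict was not shown to me).

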